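Seat the lens cell and take a depth reading with the collar gauge

ROBOT

A 6-joint arm with a two-finger parallel gripper is mounted at the origin on the work surface. World frame = base frame: x ahead of the robot, y to its left, z up, the work surface at z = 0. Lengths are in m, angles in rad, forces in N, time in s.
With the tool pointing down it reaches from about 0.4 to 0.925 m from the base axis. Payload 12.5 kg.
Tool frame: the origin (TCP) lies on the centre line of the jaws, within the pads' length; the fingertips stand 25 mm ahead of it and the grasp point (between the pads) lies 6 mm ahead of it; z points along the fingers, y is the line along which they close (so a half turn about z gives the same grasp; the last joint's range is limited). The gripper opens to 95 mm and grips with 3 to 60 N. Pads are 20 mm wide; open, the fingers measure 119 mm over their backs; the gripper's body (75 mm by 180 mm) begins 59 mm behind the grasp point.
Start: joints at [-1.329, 0.491, 1.559, -0, 1.092, -0.106], TCP at [0.213, -0.588, 0.24] pointing down, gripper open.
Joint ranges: [-3.1, 3.1], [-0.84, 2.19], [0.05, 2.79], [-1.13, 4.28], [0.06, 2.93], [-2.69, 2.69]. Speed limits (rad/s): [2.22, 2.22, 2.79, 3.14, 3.14, 3.14].

INTERFACE

Orientations are given as a unit quaternion [w, x, y, z].
In Python, from rig import env, viewer gives the robot as it stands.
- The arm moves only by the shell command python3 -m handwheel 'ROWS' [FORCE]. ROWS is a JSON object of lists of equal length, an entry for each row: "linear": the shift along the tool's x, y, z in mm, a list of three; "twist": the turn, a rotation vector about the tool's x, y, z in degrees, a list of three; "hand": the finger opening in mm, from 0 to 95.1. In form: {"linear": [[tx, ty, tz], ...], "twist": [[ax, ay, az], ...], "hand": [hand, ...]}. A call has 1 to 5 rows; each row is the pose to reach, as a shift and turn from the pose commanded when the call began, along the tool's axes at that moment; what a row does not reach only later rows make up. A row lasts 1/12 s, in which the tool goes at most 41.7 mm and 7.16 degrees, less where a joint would pass 70% of its speed; a pose out of reach is approached as far as the arm can. A call with a gripper value outside its range is refused whole. The fingers move at their own pace and stop on an object; FORCE is the grip in N (left out, the last holds). Time passes only in rows, so rows that repeat a pose let the fingers close. It gives the time, the measured TCP pose, the force, the opening and the grip force at its end, in the units of the state.
- env.get_state(): the state, without advancing time (a new reading comes with each control period).
- viewer.camera(name): name is "scene" or "top"; returns a dict with "image" (384x512x3 uint8, red, green, blue), "z_map" (384x512 float32, m along the optical axis (not along the pixel's ray), 0 where there is no reading), "intrinsics" (3x3 intrinsics, pixels), "eye" and "attitude" of the camera in the world. Camera axes: x right, y down, z forward; pixel columns grow to the right and rows downward; lengths in m; the calibration is good to about 2 mm. A picture is of the moment at which its call begins.
- env.finish_job(): hands the job in; it is judged then, once.
The state is a dict: "time_s": time; "joints": joint angles; "joint_vel": joint speeds; "tau": joint torques, N m; "eef_pos": TCP position; "orientation": TCP orientation; "force": force on the tool from outside, world axes, zero at the start; "torque": the same for the moment, N m; "gripper_width": finger opening in m; "finger_force": force on a finger pad.
Only numpy, scipy, OpenCV 4.12 (cv2) and the standard library are available. Lean on these libraries where they do the work, as an engineer would, in place of code of your own. Each camera call takes 0.05 s, during which the arm holds its last target. There are 200 camera calls.

TASK

At the camera repair bench, first press the jig's spring plunger head fully down to its stop for a moment and let it spring back up, so that the lens cell is seated; then take the gauge rod from its cradle by the handle, slide it into the jig's sloping guide tube until its collar stops on the tube's mouth, and draw it right out again. Finish holding the rod still and level in the gripper, touching nothing else, with its tip centred a few centimetres below the bench magnifier's lens, ready to be read (do not put it down or let go). Leave the spare lens, the screw jar and the screwdriver alone.

Things in the scene. Friction and masses are not known exactly. Their poses are not given: they have to be found in the camera images.
- jig: Fixed grey block on the bench, 50 mm high. Origin on the bench, z up; it spans x -80 to +20, y -35 to +100 mm in its frame. A black lens barrel (56 mm across, 30 mm high) stands on it at x -10, y +65, with the plunger coming out of its top; a steel guide tube slopes up towards +x over y 0. Yaw -0.1 to 0.45.
- guide_tube: Fixed steel tube of the jig, 105 mm long, its axis rising 30 degrees above level. Origin: centre of its open mouth, 115 mm above the bench; z points out of the mouth along the axis (up and away from the robot). Outside 19 mm, bore 11 mm, flared over the last 14 mm to a mouth 18 mm inside, 26 mm outside. The bore is clear for the gauge's whole shaft.
- plunger (a joint): Travel of the plunger head downwards, m: 0 up, 0.012 at its stop. Spring: about 2.5 N to start, 7.5 N at the stop; it springs back when let go.
- plunger_top (a point): Centre of the top face of the plunger head, an aluminium mushroom 32 mm across and 10 mm thick, 115 mm above the bench when up; it moves straight down with the plunger.
- gauge: Loose gauge rod, about 170 g, on one axis (x): round steel shaft 8 mm across from the origin to x -70 mm (the tip), round collar 28 mm across from x 0 to +6, square handle 14 x 14 mm from +6 to +96; balance point near x +32. Origin: on the axis, at the collar's shaft-side face. Starts level in the cradle, axis 60 mm above the bench, tip roughly towards the robot.
- gauge_tip (a point): The far end of the gauge's shaft, on the axis, 70 mm from the collar's face; fine dark rings near it are the scale.
- cradle: Fixed wooden rest: an 8 mm thick foot (x -65 to +105 mm, 50 mm wide) with two notched posts, 10 mm thick and 64 mm high, one under the shaft (x -45 mm) and one under the handle's end (x +86 mm). Origin on the bench under the gauge's collar face; its x axis is the gauge's at the start (yaw -0.35 to 0.35). The gauge lifts straight up out of the notches.
- magnifier: Fixed bench magnifier: a level lens in a black ring 76 mm across, carried by a bar at 220 mm height from a 12 mm post that stands at y +100 mm in its frame (away from the robot's middle) on a disc foot 90 mm across and 14 mm high. Origin on the bench below the lens; z up. Yaw -0.3 to 0.3.
- lens_centre (a point): Centre of the underside of the magnifier's ring, 215 mm above the bench.
- spare_lens: Bystander: loose black spare lens, a cylinder 60 mm across, 40 mm high. Origin at the centre of its underside.
- screw_jar: Bystander: loose small glass jar with a steel cap, 44 mm across, 60 mm high. Origin at the centre of its underside.
- screwdriver: Bystander: loose screwdriver, 150 mm long, lying on the bench beyond the cradle.
Mind the look-alikes: they are no part of the job. What is shaped like the gauge but pink or purple is not meant.

How it is judged:
On the way, in this order (a step that is already met when the one before it is completed fails the run):
1. the plunger head is pressed down to its stop (value of joint plunger above 0.0105 m), for 0.2 s.
2. the plunger has sprung back up (value of joint plunger below 0.002 m), for 0.1 s.
3. the gauge is in the guide tube with its collar on the mouth (z of gauge in the frame of guide_tube below 0.003 m and z of gauge_tip in the frame of guide_tube below -0.06 m and angle between the x axis of gauge and the z axis of guide_tube, either way round below 0.1 rad and x of gauge in the frame of guide_tube between -0.005 and 0.005 m and y of gauge in the frame of guide_tube between -0.005 and 0.005 m), for 0.2 s.
4. the gauge is drawn right out of the tube (z of gauge_tip in the frame of guide_tube above 0.01 m), for 0.1 s.
At the end, for the whole second after the job is handed in: The gauge is held in the fingers (over 1 N), still, level within 6 degrees and touching no fixture, its tip within 25 mm of the lens centre seen from above and 15 to 110 mm below the lens ring; the plunger is up (within 2 mm) (horizontal distance between gauge_tip and lens_centre below 0.025 m and z of gauge_tip in the frame of lens_centre between -0.11 and -0.015 m and angle between gauge's own x axis and vertical between 1.466 and 1.676 rad and height (world z) of gauge above 0.09 m and contact force between the fingers and gauge above 1 N and contact force between gauge and magnifier below 0.1 N and contact force between gauge and cradle below 0.1 N and contact force between gauge and jig below 0.1 N and linear speed of gauge below 0.02 m/s and angular speed of gauge below 0.15 rad/s and value of joint plunger below 0.002 m); the arm keeps its last pose, push and grip.
It fails at once if a bystander is moved by more than 20 mm (distance of any of spare_lens, screw_jar, screwdriver from where it was at the start of the episode above 0.02 m).
It also fails if it takes over 70 s, if anything falls off the work surface, if the arm or the gripper's body presses on something with over 40 N, if the wrist force passes 120 N, or if a joint passes its speed limit or range.

## Working session

There is one attempt and no reset: what is moved stays moved. The work goes in short steps, Python scripts to look and compute and a shell command to move; the robot and the scene stay as the last step left them, time stands still between calls to the robot, and variables do not carry over. Pictures are saved under pics/ and viewed, at most 10 in all, crops included, and the job is handed in when it is done.

```bash
ls; mkdir -p pics; cat > h.py <<'E'
import numpy as np, cv2, json
from scipy.spatial.transform import Rotation as R
def quat(q): return R.from_quat([q[1],q[2],q[3],q[0]])
def cam(d):
    A=np.array(d['attitude'],float)
    M=A if A.shape==(3,3) else quat(A).as_matrix()
    return np.array(d['intrinsics']),M,np.array(d['eye'])
def cloud(d):
    K,M,e=cam(d);z=d['z_map'];v,u=np.mgrid[:z.shape[0],:z.shape[1]]
    P=np.stack([(u-K[0,2])/K[0,0]*z,(v-K[1,2])/K[1,1]*z,z],-1)@M.T+e
    P[z==0]=np.nan
    return P
def proj(d,p):
    K,M,e=cam(d);c=(np.atleast_2d(p)-e)@M;return np.c_[c[:,0]/c[:,2]*K[0,0]+K[0,2],c[:,1]/c[:,2]*K[1,1]+K[1,2]]
E
python3 - <<'E'
from rig import env,viewer
import pickle,cv2,numpy as np
from h import *
D={n:viewer.camera(n) for n in('scene','top')}
pickle.dump(D,open('d0.pkl','wb'))
for n in D:
  d=D[n];print(n,d['intrinsics'],d['eye'],d['attitude'],(d['z_map']==0).mean())
  cv2.imwrite(f'pics/{n}0.png',cv2.resize(d['image'][...,::-1],(800,600),interpolation=cv2.INTER_CUBIC))
print(env.get_state())
E
```

```text
pics
scene [[455.64345936   0.         253.98138125]
 [  0.         455.64345936 198.7781417 ]
 [  0.           0.           1.        ]] [1.04905295 0.8107216  0.75619773] [-0.14077834  0.26548224  0.82635711 -0.47627153] 0.004119873046875
top [[434.89275229   0.         255.28623524]
 [  0.         434.89275229 195.54090597]
 [  0.           0.           1.        ]] [ 0.27764559 -0.01562746  1.54028028] [-0.05019522  0.70976397 -0.70083349  0.05047739] 0.00408935546875
{'time_s': 0.1, 'joints': array([-1.32862813e+00,  4.91506675e-01,  1.55938739e+00,  1.39099730e-05,
        1.09170588e+00, -1.05569683e-01]), 'joint_vel': array([ 1.17050819e-03, -1.36973594e-03, -1.57898448e-05, -1.26932036e-03,
        1.29031147e-04,  1.10251929e-03]), 'tau': array([ 2.29081583e-03, -6.13622046e+01, -2.58605576e+01,  6.93572522e-02,
        4.70319309e-02, -1.33104697e-05]), 'eef_pos': array([ 0.21297863, -0.58739018,  0.23911596]), 'orientation': array([-5.02894300e-04,  9.84923266e-01,  1.72991060e-01, -2.82160543e-05]), 'force': array([ 0.04469116,  0.24586472, -0.49513974]), 'torque': array([ 0.02207713, -0.02587057, -0.01436936]), 'finger_force': 0.0, 'gripper_width': 0.09517024603621227}
```

View pics/scene0.png

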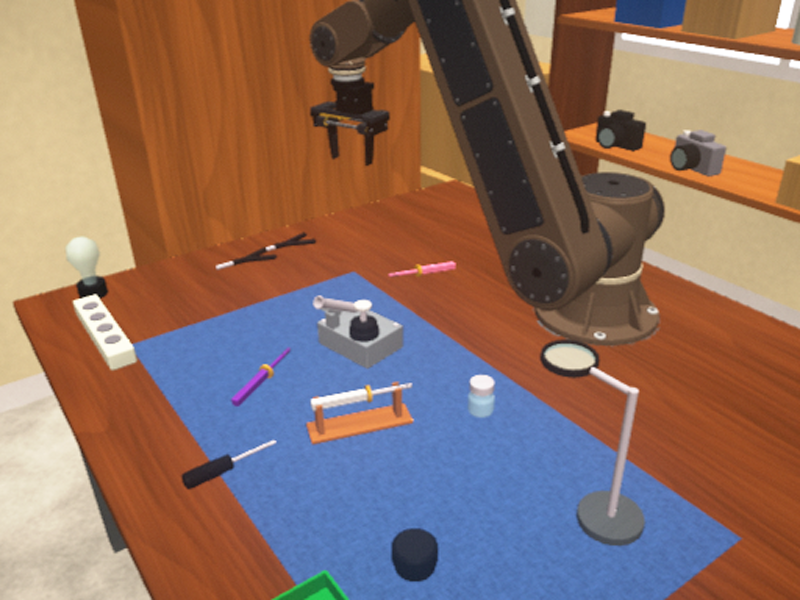

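View pics/top0.png

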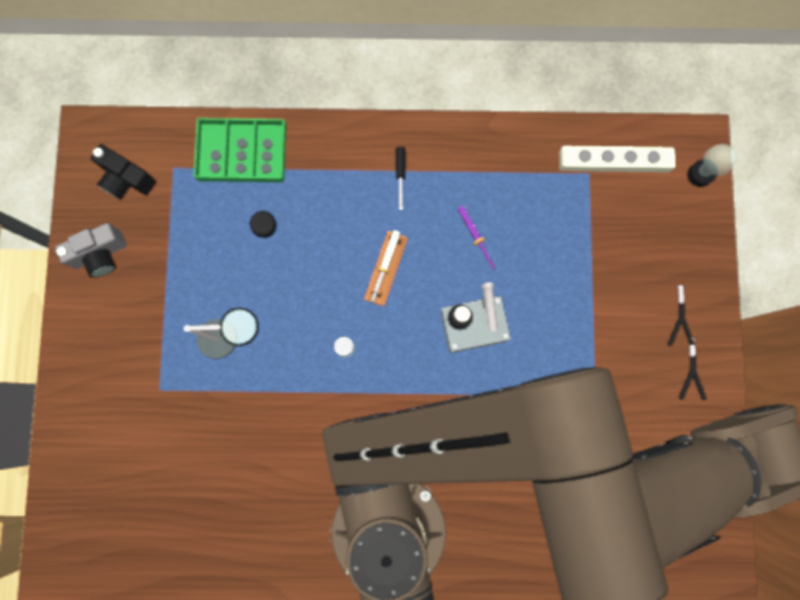

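The scene view shows the white gauge with its gold collar on the orange cradle at (360,396), or (387,265) in the top view. Possible mix-ups are the pink copy at scene (425,268), the purple copy at scene (265,375) / top (478,238), and the screwdriver at scene (230,465). I choose the white one on the cradle. The jig is at top (476,322), its plunger at (461,315), the tube mouth at (488,287) and the magnifier at (239,327).

```bash
python3 - <<'E'
import pickle
from h import *
D=pickle.load(open('d0.pkl','rb'))
rows=[]
for n,cs in (('top',[(212,138,80,60),(275,175,60,45)]),('scene',[(190,230,80,60),(195,180,72,54)])):
    rows.append(np.hstack([cv2.resize(D[n]['image'][y:y+h,x:x+w,::-1],(400,300),interpolation=cv2.INTER_CUBIC) for x,y,w,h in cs]))
cv2.imwrite('pics/crop0.png',np.vstack(rows))
P={n:cloud(D[n]) for n in D}
pickle.dump(P,open('c0.pkl','wb'))
def reg(n,x0,y0,x1,y1):  # 800x600 px
    s=.64;q=P[n][int(y0*s):int(y1*s),int(x0*s):int(x1*s)].reshape(-1,3);return q[~np.isnan(q[:,0])]
for n,b in (('top',(180,400,330,370)),): pass
q=reg('top',600-270,180,440,200);print('mat z',np.median(q[:,2]))
q=reg('scene',430,420,470,500);print('mat z scene',np.median(q[:,2]))
for nm,b,lo in (('jig',(430,270,520,360),.03),('gauge',(360,220,415,310),.05),('mag',(180,300,262,362),.19),('jar',(328,330,360,362),.045),('spare',(245,205,280,242),.03),('sd',(390,140,412,215),.006)):
    q=reg('top',*b);q=q[q[:,2]>lo];print(nm,len(q),q.min(0).round(4),q.max(0).round(4),q.mean(0).round(4))
q=reg('top',430,270,520,360);pl=q[(q[:,2]>.108)&(q[:,2]<.125)];print(pl.round(4)[::4])
E
```

```text
mat z 0.0009920459229068035
mat z scene 0.0015602952475448073
jig 1201 [ 0.3942 -0.2595  0.0302] [ 0.5356 -0.1107  0.1305] [ 0.4561 -0.1839  0.0637]
gauge 199 [ 0.5006 -0.0155  0.0519] [0.6564 0.0485 0.0781] [0.5879 0.0153 0.0653]
mag 570 [0.3848 0.2589 0.1986] [0.4581 0.4024 0.2327] [0.4218 0.3072 0.2229]
jar 110 [0.3806 0.087  0.0498] [0.4186 0.1253 0.0681] [0.4    0.1053 0.06  ]
spare 219 [0.6501 0.2691 0.0306] [0.7084 0.3266 0.0473] [0.6789 0.2978 0.0393]
sd 214 [ 0.718  -0.0361  0.006 ] [0.8954 0.0129 0.0339] [ 0.8122 -0.0133  0.0184]
[[ 0.5344 -0.2037  0.1094]
 [ 0.5311 -0.207   0.1094]
 [ 0.5252 -0.1953  0.1229]
 [ 0.5221 -0.1955  0.1214]
 [ 0.5225 -0.2089  0.1198]
 [ 0.5194 -0.1992  0.118 ]
 [ 0.5204 -0.2132  0.113 ]
 [ 0.5162 -0.2059  0.1172]
 [ 0.5137 -0.2     0.1113]
 [ 0.5101 -0.1998  0.113 ]
 [ 0.5071 -0.2066  0.1114]
 [ 0.5036 -0.2065  0.1122]
 [ 0.4825 -0.1498  0.1139]
 [ 0.4788 -0.1463  0.1156]
 [ 0.4796 -0.16    0.1114]
 [ 0.4752 -0.1494  0.1178]
 [ 0.4717 -0.1362  0.1184]
 [ 0.4722 -0.1496  0.1158]
 [ 0.4722 -0.1627  0.1171]
 [ 0.4692 -0.1433  0.1127]
 [ 0.4691 -0.1563  0.1146]
 [ 0.4655 -0.1398  0.1151]
 [ 0.4657 -0.153   0.1147]
 [ 0.4623 -0.1366  0.1135]
 [ 0.4621 -0.1495  0.1167]
 [ 0.4628 -0.1632  0.1126]
 [ 0.459  -0.1465  0.114 ]
 [ 0.459  -0.1596  0.1153]
 [ 0.4557 -0.1497  0.1147]
 [ 0.4524 -0.1497  0.1145]]
```

View pics/crop0.png

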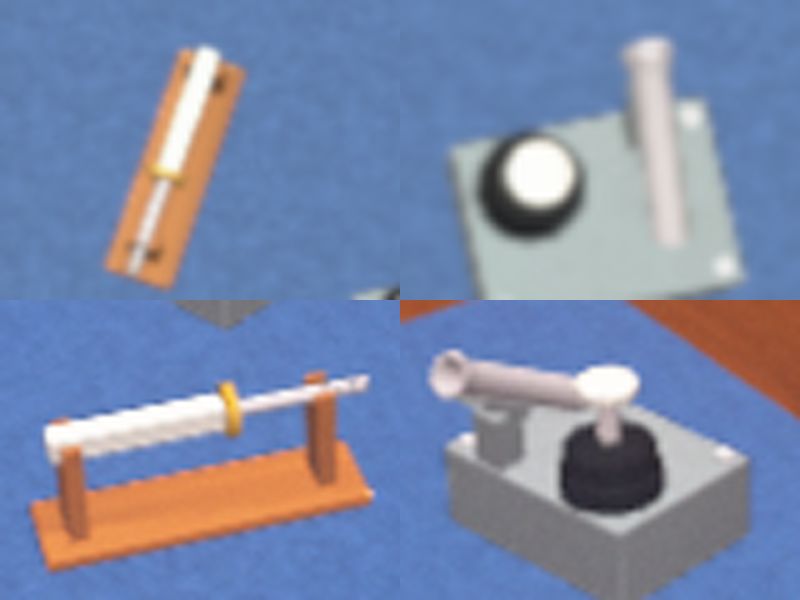

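The crops confirm the white handle, gold collar and steel shaft on the wooden cradle. Top-crop pixels are collar (167,175) and tip (133,270); scene-crop pixels are collar (231,410) and tip (365,382). The tube mouth is at (650,45) in the top crop and (450,373) in the scene crop. Next I triangulate these and fit them.

```bash
python3 - <<'E'
import pickle
from h import *
from scipy.optimize import least_squares
D=pickle.load(open('d0.pkl','rb'));P=pickle.load(open('c0.pkl','rb'))
def Pm(d):
    K,M,e=cam(d);return K@np.c_[M.T,-M.T@e]
def tri(a,b):
    X=cv2.triangulatePoints(Pm(D['top']),Pm(D['scene']),np.array(a,float).reshape(2,1),np.array(b,float).reshape(2,1))[:,0];X=X[:3]/X[3]
    return X.round(4),(proj(D['top'],X)-a).round(1),(proj(D['scene'],X)-b).round(1)
T=lambda c,o,s:(o[0]+c[0]/s,o[1]+c[1]/s)
tg=lambda x,y:T((x,y),(212,138),5);tj=lambda x,y:T((x-400,y),(275,175),20/3)
sg=lambda x,y:T((x,y-300),(190,230),5);sj=lambda x,y:T((x-400,y-300),(195,180),400/72)
for n,a,b in (('plunger',tj(541,172),sj(608,383)),('collar',tg(167,175),sg(231,410)),('tip',tg(133,270),sg(367,382)),('hend',tg(208,48),sg(50,442)),('mouth',tj(649,46),sj(450,373)),('ring',(239*.64,327*.64),(570*.64,358*.64))): print(n,tri(a,b))
def both(lo,hi):
    out={}
    for n in P:
        q=P[n].reshape(-1,3);c=D[n]['image'].reshape(-1,3).astype(int);m=np.all((q>lo)&(q<hi),1);out[n]=(q[m],c[m])
    return out
# gauge line
for n,(q,c) in both([.48,-.04,.05],[.67,.07,.085]).items():
    m=c[:,2]>110; q=q[m]
    if len(q)<10: print(n,len(q));continue
    mu=q.mean(0);v=np.linalg.svd(q-mu)[2][0];v*=np.sign(v[0]);t=(q-mu)@v
    print('gauge',n,len(q),mu.round(4),v.round(3),'yaw',np.arctan2(v[1],v[0]).round(3),(mu+v*t.min()).round(4),(mu+v*t.max()).round(4))
# plunger top
for n,(q,c) in both([.43,-.18,.108],[.49,-.125,.122]).items(): print('pl',n,len(q),q.mean(0).round(4),(q.min(0)+q.max(0))/2)
# tube: free cylinder r 9.5 along body
for n,(q,c) in both([.40,-.26,.055],[.55,-.18,.14]).items():
    def f(p):
        a=np.array([np.cos(p[2])*np.cos(p[3]),np.sin(p[2])*np.cos(p[3]),np.sin(p[3])])
        o=np.array([.48,p[0],p[1]]);w=q-o;t=w@a;r=np.linalg.norm(w-np.outer(t,a),axis=1);return (r-.0095)
    s=least_squares(f,[-.205,.09,.15,.52],loss='soft_l1',f_scale=.002,x_scale=[.01,.01,.1,.1]);print('tube',n,len(q),s.x.round(4),np.median(abs(s.fun)))
for n,(q,c) in both([.33,.2,.195],[.5,.36,.24]).items():
    print('ring',n,len(q),(q.min(0)).round(4),q.max(0).round(4),((q.min(0)+q.max(0))/2).round(4))
# jig top face
q,c=both([.38,-.28,.04],[.54,-.1,.056])['top'];r=cv2.minAreaRect((q[:,:2]*1000).astype(np.float32));print('jig',len(q),r)
E
```

```text
plunger (array([ 0.4671, -0.1508,  0.1109]), array([[ 0.1, -0.1]]), array([[0.1, 0. ]]))
collar (array([0.5686, 0.0204, 0.0589]), array([[-0.,  0.]]), array([[-0., -0.]]))
tip (array([0.501 , 0.0432, 0.0602]), array([[-0.1,  0.2]]), array([[-0.3, -0. ]]))
hend (array([ 0.6578, -0.0065,  0.0631]), array([[-0.1,  0.1]]), array([[-0.2, -0. ]]))
mouth (array([ 0.5301, -0.2039,  0.1143]), array([[-0.1,  0.1]]), array([[-0.2, -0. ]]))
ring (array([0.4215, 0.2962, 0.2195]), array([[ 0.3, -0.2]]), array([[0.4, 0. ]]))
gauge scene 364 [0.5977 0.0129 0.0638] [ 0.955 -0.297  0.01 ] yaw -0.302 [0.5038 0.0422 0.0628] [ 0.6608 -0.0067  0.0644]
gauge top 173 [0.5904 0.0146 0.0655] [ 0.949 -0.313  0.027] yaw -0.319 [0.5006 0.0442 0.0629] [ 0.6574 -0.0075  0.0674]
pl scene 64 [ 0.4723 -0.149   0.1138] [ 0.47012322 -0.15095775  0.11256072]
pl top 71 [ 0.4674 -0.1492  0.1145] [ 0.46724717 -0.148499    0.11493233]
tube scene 276 [-0.2113  0.0725  0.1106  0.6662] 0.003330692274975842
tube top 221 [-0.2123  0.0846  0.2168  0.5391] 0.0017904142047652331
ring scene 776 [0.3863 0.2559 0.2152] [0.4628 0.3597 0.228 ] [0.4245 0.3078 0.2216]
ring top 514 [0.3848 0.2589 0.2147] [0.4581 0.36   0.2327] [0.4214 0.3094 0.2237]
jig 764 ((455.0943298339844, -185.216796875), (100.33296966552734, 135.63031005859375), 12.246667861938477)
```

Checks:
- **Jig:** the 100.3×135.6 mm rectangle at yaw 0.214 gives plunger (.4677,-.1492), which agrees with both views. Tube mouth ≈ (.5304,-.2021,.115).
- **Gauge:** length measures 164.5 mm (166 expected), collar (.5686,.0204), yaw ≈ -.308, z ≈ .06.
- **Lens:** (.4215,.2965,.215).

All points are consistent, so I'll move.

```bash
cat >> h.py <<'E'
def ori(yaw,tilt=0):
    "tool x at yaw raised by tilt, y horizontal, z = x cross y (down when tilt 0)"
    c,s=np.cos(yaw),np.sin(yaw);x=np.array([c*np.cos(tilt),s*np.cos(tilt),np.sin(tilt)]);y=np.array([s,-c,0])
    return R.from_matrix(np.c_[x,y,np.cross(x,y)])
def go(p,Rt,grasp=False):
    from rig import env
    s=env.get_state();Q=quat(s['orientation']);p=np.array(p,float)
    if grasp: p=p-.006*Rt.as_matrix()[:,2]
    print('t',round(s['time_s'],2),'pos',s['eef_pos'].round(4),'F',s['force'].round(1),'w',round(s['gripper_width'],4),'ff',round(s['finger_force'],1),'j',s['joints'].round(2))
    print('linear',(Q.inv().apply(p-s['eef_pos'])*1000).round(1).tolist(),'twist',np.degrees((Q.inv()*Rt).as_rotvec()).round(1).tolist())
E
python3 -c "
from h import *
go([.4677,-.1492,.18],ori(.214))"
```

```text
t 0.1 pos [ 0.213  -0.5874  0.2391] F [ 0.   0.2 -0.5] w 0.0952 ff 0.0 j [-1.33  0.49  1.56  0.    1.09 -0.11]
linear [388.8, -325.1, 59.5] twist [-0.1, -0.0, 7.7]
```

```bash
python3 -m handwheel '{"linear":[[389,-325,30],[389,-325,30],[389,-325,30],[389,-325,30],[389,-325,30]],"twist":[[0,0,8],[0,0,8],[0,0,8],[0,0,8],[0,0,8]],"hand":[0,0,0,0,0]}' 20; python3 -c "
from h import *
go([.4677,-.1492,.18],ori(.214))"
```

```text
time_s: 0.52
eef_pos: [0.3181, -0.406, 0.227]
orientation: [-0.0, 0.995, 0.104, -0.0]
force: [0.7, -0.2, -0.3]
gripper_width: 0.0672
finger_force: 0.0
t 0.52 pos [ 0.3181 -0.406   0.227 ] F [ 0.7 -0.2 -0.3] w 0.0672 ff 0.0 j [-1.03  0.35  1.84  0.    0.95  0.33]
linear [199.4, -220.4, 47.1] twist [-0.0, 0.0, -0.4]
```

```bash
python3 -m handwheel '{"linear":[[196,-216,35],[196,-216,35],[196,-216,35],[196,-216,35],[196,-216,35]],"twist":[[0,0,0],[0,0,0],[0,0,0],[0,0,0],[0,0,0]],"hand":[0,0,0,0,0]}';python3 -c "
from h import *
go([.4677,-.1492,.18],ori(.214))"
```

```text
time_s: 0.93
eef_pos: [0.4225, -0.2273, 0.2023]
orientation: [0.0, 0.995, 0.104, -0.0]
force: [0.8, -0.3, 0.3]
gripper_width: 0.034
finger_force: 0.0
t 0.93 pos [ 0.4225 -0.2273  0.2023] F [ 0.8 -0.3  0.3] w 0.034 ff 0.0 j [-0.63  0.33  1.95 -0.    0.86  0.73]
linear [60.4, -67.1, 22.3] twist [0.0, 0.0, -0.3]
```

```bash
python3 -m handwheel '{"linear":[[0,0,0],[0,0,0],[0,0,0]],"twist":[[0,0,0],[0,0,0],[0,0,0]],"hand":[0,0,0]}' >/dev/null;python3 -c "
from h import *
go([.4677,-.1492,.145],ori(.214))"
```

```text
t 1.18 pos [ 0.422  -0.2293  0.2025] F [-0.4 -0.3  0.1] w 0.0139 ff 0.0 j [-0.64  0.34  1.95 -0.    0.86  0.73]
linear [61.3, -68.9, 57.4] twist [0.0, 0.0, -0.3]
```

```bash
python3 -m handwheel '{"linear":[[35,-40,20],[61,-69,45],[61,-69,57],[61,-69,57],[61,-69,57]],"twist":[[0,0,0],[0,0,0],[0,0,0],[0,0,0],[0,0,0]],"hand":[0,0,0,0,0]}'; python3 -c "
from h import *
go([.4677,-.1492,.127],ori(.214))"
```

```text
time_s: 1.6
eef_pos: [0.467, -0.1498, 0.1449]
orientation: [-0.0, 0.995, 0.104, -0.001]
force: [0.1, -0.6, 0.8]
gripper_width: 0.0005
finger_force: 0.0
t 1.6 pos [ 0.467  -0.1498  0.1449] F [ 0.1 -0.6  0.8] w 0.0005 ff 0.0 j [-0.45  0.44  1.98 -0.    0.72  0.92]
linear [0.9, -0.5, 17.9] twist [-0.1, 0.1, -0.3]
```

```bash
python3 -m handwheel '{"linear":[[1,0,8],[1,0,14],[1,0,17],[1,0,18],[1,0,18]],"twist":[[0,0,0],[0,0,0],[0,0,0],[0,0,0],[0,0,0]],"hand":[0,0,0,0,0]}'
```

```text
time_s: 2.02
eef_pos: [0.4687, -0.1506, 0.1283]
orientation: [0.001, 0.995, 0.103, 0.001]
force: [-1.2, -3.7, 6.9]
gripper_width: 0.0007
finger_force: 3.3
```

```bash
python3 -m handwheel '{"linear":[[0,0,1.5],[0,0,3],[0,0,3],[0,0,3],[0,0,3]],"twist":[[0,0,0],[0,0,0],[0,0,0],[0,0,0],[0,0,0]],"hand":[0,0,0,0,0]}'
```

```text
time_s: 2.43
eef_pos: [0.4687, -0.1506, 0.1278]
orientation: [0.002, 0.995, 0.103, 0.002]
force: [-9.9, 0.1, 45.1]
gripper_width: 0.0001
finger_force: 22.5
```

The force rose from 6.9 to 45 N over 0.5 mm, so the head is on its stop. Lifting now.

```bash
python3 -m handwheel '{"linear":[[0,0,-15],[0,0,-40],[0,0,-70],[0,0,-70],[0,0,-70]],"twist":[[0,0,0],[0,0,0],[0,0,0],[0,0,0],[0,0,0]],"hand":[0,0,0,50,50]}' 50; python3 - <<'E'
from h import *
from rig import viewer
d=viewer.camera('scene');P=cloud(d)
q=P.reshape(-1,3);q=q[np.all((q>[.45,-.17,.09])&(q<[.49,-.13,.13]),1)];print('plunger z',np.percentile(q[:,2],[50,75,90]).round(4))
y=-.308;g=np.array([.5686,.0204,.060])+.055*np.array([np.cos(y),np.sin(y),0])
go(g+[0,0,.1],ori(y),True)
E
```

```text
time_s: 2.85
eef_pos: [0.4685, -0.1498, 0.1957]
orientation: [0.001, 0.995, 0.103, 0.001]
force: [0.4, 0.3, 0.5]
gripper_width: 0.0089
finger_force: 0.0
plunger z [0.1132 0.1152 0.1162]
t 2.9 pos [ 0.4681 -0.1495  0.1946] F [ 0.  -0.2  0.7] w 0.0126 ff 0.0 j [-0.44  0.36  1.93 -0.    0.85  0.92]
linear [181.2, -118.5, 28.6] twist [0.0, -0.1, 29.5]
```

The plunger is back at 115 mm.

```bash
python3 -m handwheel '{"linear":[[30,-20,0],[60,-40,0],[100,-65,10],[140,-90,20],[181,-118,28]],"twist":[[0,0,6],[0,0,12],[0,0,18],[0,0,24],[0,0,29.5]],"hand":[60,60,60,60,60]}'>/dev/null; python3 -m handwheel '{"linear":[[0,0,0],[0,0,0]],"twist":[[0,0,0],[0,0,0]],"hand":[60,60]}'; python3 - <<'E'
from h import *
y=-.308;g=np.array([.5686,.0204,.060])+.055*np.array([np.cos(y),np.sin(y),0])
go(g+[0,0,.0],ori(y),True)
E
```

```text
time_s: 3.48
eef_pos: [0.6061, -0.0102, 0.1676]
orientation: [0.0, 0.988, -0.151, -0.002]
force: [0.3, -0.1, -0.4]
gripper_width: 0.0576
finger_force: 0.0
t 3.48 pos [ 0.6061 -0.0102  0.1676] F [ 0.3 -0.1 -0.4] w 0.0576 ff 0.0 j [-0.13  0.54  1.68 -0.    0.92  1.75]
linear [10.4, -17.8, 101.5] twist [0.0, 0.2, 0.2]
```

```bash
python3 -m handwheel '{"linear":[[10.4,-17.8,5],[10.4,-17.8,35],[10.4,-17.8,70],[10.4,-17.8,90],[10.4,-17.8,101.5]],"twist":[[0,0,0],[0,0,0],[0,0,0],[0,0,0],[0,0,0]],"hand":[50,50,50,50,50]}'; python3 -m handwheel '{"linear":[[0,0,0],[0,0,0]],"twist":[[0,0,0],[0,0,0]],"hand":[50,50]}'>/dev/null;python3 - <<'E'
from h import *
from rig import viewer
y=-.308;g=np.array([.5686,.0204,.060])+.055*np.array([np.cos(y),np.sin(y),0])
go(g+[0,0,.0],ori(y),True)
d=[cv2.resize(viewer.camera(n)['image'][b:b+h,a:a+w,::-1],(400,400),interpolation=cv2.INTER_CUBIC) for n,a,b,w,h in (('top',200,120,100,100),('scene',180,190,100,100))]
cv2.imwrite('pics/grasp1.png',np.hstack(d))
E
```

```text
time_s: 3.9
eef_pos: [0.6194, 0.0013, 0.0656]
orientation: [0.0, 0.988, -0.153, -0.002]
force: [0.3, 0.2, -1.5]
gripper_width: 0.0503
finger_force: 0.0
t 4.07 pos [0.6212 0.0016 0.0688] F [-0.3  0.1  0.5] w 0.0499 ff 0.0 j [-0.1   0.69  1.71 -0.    0.74  1.77]
linear [-0.8, -1.9, 2.8] twist [0.0, 0.0, 0.1]
```

View pics/grasp1.png

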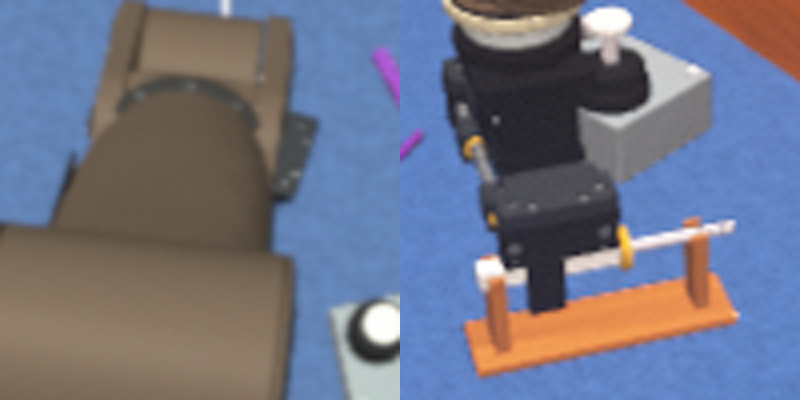

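The fingers straddle the white handle (right half, 545,280), between the end post (490,300) and the collar (626,246), with the foot clear below. Adjusting and closing.

```bash
python3 -m handwheel '{"linear":[[-1,-2,2.8],[-1,-2,2.8],[-1,-2,2.8],[-1,-2,2.8],[-1,-2,2.8]],"twist":[[0,0,0],[0,0,0],[0,0,0],[0,0,0],[0,0,0]],"hand":[10,5,5,5,5]}' 55 >/dev/null; python3 -m handwheel '{"linear":[[0,0,0],[0,0,0],[0,0,0],[0,0,0],[0,0,0]],"twist":[[0,0,0],[0,0,0],[0,0,0],[0,0,0],[0,0,0]],"hand":[5,5,5,5,5]}'
```

```text
time_s: 5.0
eef_pos: [0.6212, 0.0047, 0.066]
orientation: [0.0, 0.988, -0.153, 0.0]
force: [-0.8, 0.6, 1.5]
gripper_width: 0.0134
finger_force: 55.0
```

```bash
python3 -m handwheel '{"linear":[[0,0,-15],[0,0,-45],[0,0,-80],[0,0,-120],[0,0,-140]],"twist":[[0,0,0],[0,0,0],[0,0,0],[0,0,0],[0,0,0]],"hand":[5,5,5,5,5]}' ;python3 -m handwheel '{"linear":[[0,0,0],[0,0,0],[0,0,0]],"twist":[[0,0,0],[0,0,0],[0,0,0]],"hand":[5,5,5]}' >/dev/null
cat > look.py <<'E'
from h import *
from rig import viewer,env
import sys,pickle
n=sys.argv[1]
s=env.get_state();Q=quat(s['orientation']);p=s['eef_pos']
d=viewer.camera('scene');t=viewer.camera('top');pickle.dump((d,t,s),open(n+'.pkl','wb'))
a=Q.apply([1,0,0])
G=lambda x:p+Q.apply([x,0,.006])   # point on nominal axis, x from grasp
c=proj(d,G(-.055))[0];x0,y0=(c-[50,37]).astype(int);print('crop0',x0,y0)
im=cv2.resize(d['image'][y0:y0+75,x0:x0+100,::-1],(800,600),interpolation=cv2.INTER_CUBIC)
for x in(-.125,-.055,0,.041):
    u=tuple(int(v) for v in (proj(d,G(x))[0]-[x0,y0]+.5)*8);cv2.drawMarker(im,u,(0,255,0),0,12,1);print(x,u)
cv2.imwrite(f'pics/{n}.png',im)
q=cloud(d).reshape(-1,3);l=Q.inv().apply(q-p)-[0,0,.006]
m=(abs(l[:,1])<.02)&(abs(l[:,2])<.02)&(l[:,0]>-.14)&(l[:,0]<-.02)
for lo in np.arange(-.14,-.02,.01):
    k=m&(l[:,0]>=lo)&(l[:,0]<lo+.01)
    if k.sum(): print(lo.round(3),k.sum(),np.median(l[k],0).round(4))
E
python3 look.py held1; python3 -c "
from h import *
go([0,0,0],ori(-.308))"
```

```text
time_s: 5.42
eef_pos: [0.6219, 0.0046, 0.2099]
orientation: [-0.0, 0.988, -0.153, 0.002]
force: [0.7, -0.7, -1.4]
gripper_width: 0.0139
finger_force: 55.0
crop0 184 167
-0.125 (630, 265)
-0.055 (405, 306)
0 (224, 338)
0.041 (85, 363)
-0.13 5 [-0.1229  0.0013 -0.0029]
-0.12 13 [-0.1157 -0.0026 -0.0022]
-0.11 14 [-0.1058 -0.0017 -0.0024]
-0.1 12 [-0.0942 -0.0012 -0.0029]
-0.09 14 [-0.0852 -0.0014 -0.0023]
-0.08 14 [-0.0759 -0.0015 -0.0025]
-0.07 14 [-0.0662 -0.0003 -0.0011]
-0.06 28 [-0.0531 -0.0083 -0.0051]
-0.05 36 [-0.0459 -0.0043 -0.0041]
-0.04 28 [-0.035  -0.0049 -0.0032]
-0.03 30 [-0.0252 -0.0048 -0.0039]
t 5.77 pos [0.6205 0.0047 0.2039] F [ 0.1  0.1 -2.8] w 0.0138 ff 55.0 j [-0.1   0.52  1.61 -0.    1.01  1.78]
linear [-589.5, 191.7, 205.8] twist [0.0, 0.2, 0.1]
```

View pics/held1.png

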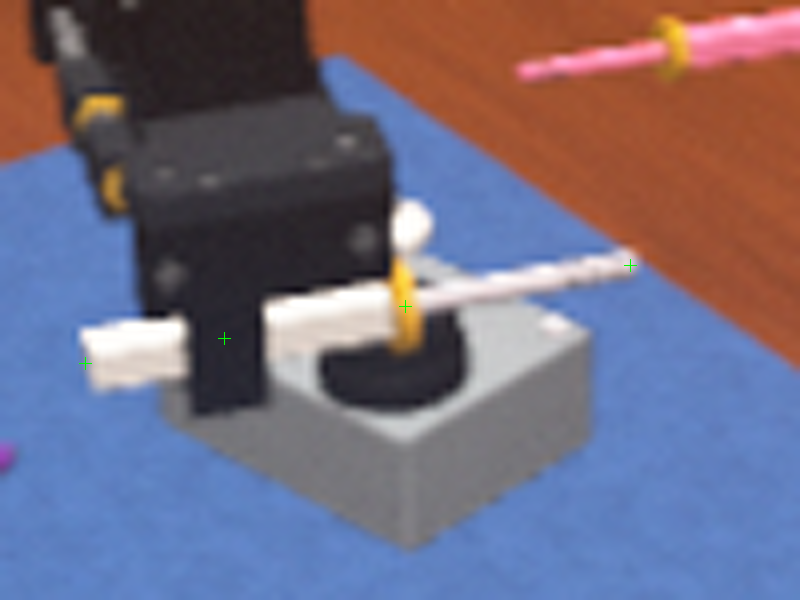

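The collar and tip sit on the predicted markers (405,306) and (630,265): gauge origin is 55 mm from the grasp point, on axis within about 1 mm. Next is the pre-insert pose, with the tip 35 mm outside the mouth on the tube axis.

```bash
cat > ins.py <<'E'
from h import *
import sys
m=np.array([.5304,-.2021,.115]);O=ori(.214,np.pi/6);a=O.as_matrix()[:,0]
def ing(z): go(m+a*(.055+z),O,True)   # z: collar height above mouth (m)
if __name__=='__main__':
    from rig import env
    s=env.get_state();Q=quat(s['orientation']);g=s['eef_pos']+Q.apply([-.055,0,.006]);print('gauge in tube',(O.inv().apply(g-m)*1000).round(1),'(axial,y,perp) ang',np.degrees((O.inv()*Q).as_rotvec()).round(1))
    ing(float(sys.argv[1]))
E
python3 ins.py .105
```

```text
gauge in tube [ 114.5 -210.3  -29.8] (axial,y,perp) ang [ -7.8 -29.5  29.2]
t 5.77 pos [0.6205 0.0047 0.2039] F [ 0.1  0.1 -2.8] w 0.0138 ff 55.0 j [-0.1   0.52  1.61 -0.    1.01  1.78]
linear [94.2, 156.9, 3.5] twist [7.8, 29.5, -29.2]
```

```bash
python3 -m handwheel '{"linear":[[20,35,-10],[40,65,-20],[60,100,-20],[94,157,-10],[94,157,3.5]],"twist":[[1.3,4.9,-4.9],[2.6,9.8,-9.7],[3.9,14.7,-14.6],[5.2,19.6,-19.5],[6.5,24.5,-24.3]],"hand":[5,5,5,5,5]}' >/dev/null; python3 ins.py .105
```

```text
gauge in tube [111.2 -25.7 -16.6] (axial,y,perp) ang [-2.  -8.4  8.3]
t 6.18 pos [ 0.6599 -0.1558  0.2107] F [ 0.8  0.6 -2.5] w 0.0134 ff 55.0 j [-0.4   0.5   1.69  0.32  0.66  0.88]
linear [-2.0, 18.0, 9.9] twist [2.0, 8.4, -8.3]
```

```bash
python3 -m handwheel '{"linear":[[-2,18,10],[-2,18,10],[-2,18,10],[-2,18,10]],"twist":[[2,8.4,-8.3],[2,8.4,-8.3],[2,8.4,-8.3],[2,8.4,-8.3]],"hand":[5,5,5,5]}' >/dev/null; python3 ins.py .105
```

```text
gauge in tube [102.4  -2.1   1.6] (axial,y,perp) ang [ 0.2 -0.3  0.3]
t 6.52 pos [ 0.6612 -0.1718  0.1973] F [ 0.7 -0.3 -1.7] w 0.0137 ff 55.0 j [-0.47  0.51  1.76  0.64  0.55  0.39]
linear [2.6, 1.8, -1.9] twist [-0.2, 0.3, -0.3]
```

Correct the residual, then look along the approach and re-measure tip against mouth.

```bash
python3 -m handwheel '{"linear":[[2.6,1.8,-1.9],[2.6,1.8,-1.9],[2.6,1.8,-1.9]],"twist":[[-0.2,0.3,-0.3],[-0.2,0.3,-0.3],[-0.2,0.3,-0.3]],"hand":[5,5,5]}' >/dev/null; python3 ins.py .080; python3 - <<'E'
from h import *
from rig import viewer,env
from ins import m,a,O
s=env.get_state();Q=quat(s['orientation']);d=viewer.camera('scene');t=viewer.camera('top')
out=[]
for c,k in((d,8),(t,8)):
    x0,y0=(proj(c,m)[0]-[25,25]).astype(int);x0+=0
    im=cv2.resize(c['image'][y0:y0+50,x0:x0+50,::-1],(400,400),interpolation=cv2.INTER_CUBIC)
    for p,col in((m,(0,0,255)),(m-a*.09,(0,0,255)),(s['eef_pos']+Q.apply([-.125,0,.006]),(0,255,0)),(s['eef_pos']+Q.apply([-.06,0,.006]),(0,255,0))):
        u=tuple(int(v) for v in (proj(c,p)[0]-[x0,y0]+.5)*8);cv2.drawMarker(im,u,col,0,10,1);print(u)
    out.append(im)
cv2.imwrite('pics/pre.png',np.hstack(out))
E
```

```text
gauge in tube [108.3  -0.9  -1.5] (axial,y,perp) ang [-0.   0.1 -0.1]
t 6.77 pos [ 0.6647 -0.1719  0.2032] F [ 1.3 -0.3 -1.2] w 0.0137 ff 55.0 j [-0.46  0.5   1.75  0.64  0.55  0.4 ]
linear [-28.3, 1.0, 1.5] twist [0.0, -0.1, 0.1]
(204, 205)
(368, 231)
(131, 190)
(-4, 168)
(209, 211)
(236, 406)
(197, 126)
(176, -22)
```

View pics/pre.png

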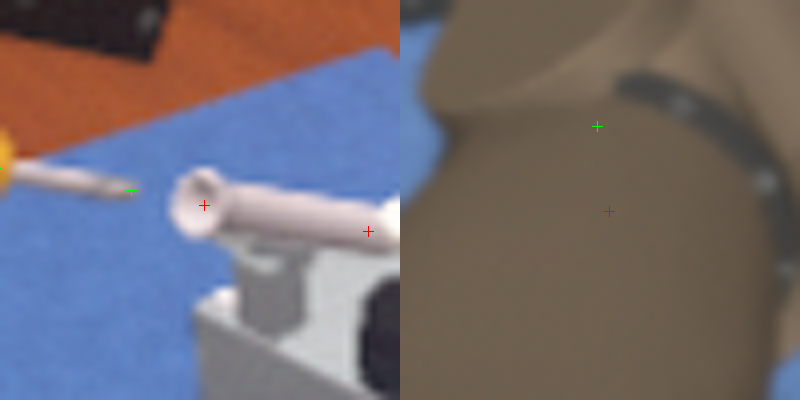

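The shaft line through (10,165)–(131,190) extends to the tube's mouth centre at (204,205) in the scene view; the top view is blocked by the arm. Inserting in stages with the force watched.

```bash
python3 -m handwheel '{"linear":[[-10,1,1.5],[-20,1,1.5],[-30,1,1.5],[-40,1,1.5],[-46,1,1.5]],"twist":[[0,0,0],[0,0,0],[0,0,0],[0,0,0],[0,0,0]],"hand":[5,5,5,5,5]}' >/dev/null;python3 -m handwheel '{"linear":[[0,0,0],[0,0,0],[0,0,0]],"twist":[[0,0,0],[0,0,0],[0,0,0]],"hand":[5,5,5]}' >/dev/null; python3 ins.py .050
```

```text
gauge in tube [62.4  0.6 -0. ] (axial,y,perp) ang [-0.1  0.2 -0.1]
t 7.53 pos [ 0.6269 -0.1817  0.179 ] F [-0.  -0.  -2.7] w 0.0136 ff 55.0 j [-0.51  0.5   1.85  0.76  0.5   0.22]
linear [-12.4, -0.5, 0.1] twist [0.1, -0.2, 0.1]
```

```bash
python3 -m handwheel '{"linear":[[-4,0,0],[-8,0,0],[-12,0,0],[-16,0,0],[-20,0,0]],"twist":[[0,0,0],[0,0,0],[0,0,0],[0,0,0],[0,0,0]],"hand":[5,5,5,5,5]}' >/dev/null;python3 -m handwheel '{"linear":[[0,0,0],[0,0,0]],"twist":[[0,0,0],[0,0,0]],"hand":[5,5]}' >/dev/null; python3 ins.py .020
```

```text
gauge in tube [41.5  0.6  0.1] (axial,y,perp) ang [-0.1  0.1 -0.1]
t 8.12 pos [ 0.6093 -0.1855  0.1685] F [-0.2 -0.1 -1.1] w 0.0139 ff 55.0 j [-0.53  0.5   1.9   0.82  0.48  0.14]
linear [-21.5, -0.6, -0.0] twist [0.1, -0.1, 0.1]
```

```bash
python3 -m handwheel '{"linear":[[-7,-0.5,0],[-14,-0.5,0],[-21,-0.5,0],[-28,-0.5,0],[-35,-0.5,0]],"twist":[[0,0,0],[0,0,0],[0,0,0],[0,0,0],[0,0,0]],"hand":[5,5,5,5,5]}' >/dev/null;python3 -m handwheel '{"linear":[[0,0,0],[0,0,0]],"twist":[[0,0,0],[0,0,0]],"hand":[5,5]}' >/dev/null; python3 ins.py 0
```

```text
gauge in tube [6.9 0.3 0.2] (axial,y,perp) ang [-0.1  0.1 -0.1]
t 8.7 pos [ 0.5799 -0.1916  0.1511] F [ 0.5  0.3 -1.1] w 0.0136 ff 55.0 j [-0.57  0.5   1.97  0.93  0.46 -0.02]
linear [-6.9, -0.2, -0.0] twist [0.1, -0.1, 0.1]
```

```bash
python3 -m handwheel '{"linear":[[-3,0,0],[-5,0,0],[-7,0,0],[-8,0,0],[-8,0,0]],"twist":[[0,0,0],[0,0,0],[0,0,0],[0,0,0],[0,0,0]],"hand":[5,5,5,5,5]}'; python3 ins.py 0
```

```text
time_s: 9.12
eef_pos: [0.5755, -0.1926, 0.1488]
orientation: [-0.027, 0.959, 0.104, 0.261]
force: [17.3, 7.3, 2.7]
gripper_width: 0.0134
finger_force: 55.0
gauge in tube [1.8 0.4 0.1] (axial,y,perp) ang [-0.1  0.4 -0.1]
t 9.12 pos [ 0.5755 -0.1926  0.1488] F [17.3  7.3  2.7] w 0.0134 ff 55.0 j [-0.58  0.5   1.98  0.96  0.45 -0.06]
linear [-1.8, -0.2, 0.3] twist [0.1, -0.4, 0.1]
```

```bash
python3 -m handwheel '{"linear":[[-1,0,0],[-1,0,0],[-1,0,0],[-1,0,0],[-1,0,0]],"twist":[[0,0,0],[0,0,0],[0,0,0],[0,0,0],[0,0,0]],"hand":[5,5,5,5,5]}'; python3 ins.py 0; python3 look.py seated
```

```text
time_s: 9.53
eef_pos: [0.5754, -0.1926, 0.1489]
orientation: [-0.027, 0.959, 0.104, 0.261]
force: [22.8, 8.2, 4.1]
gripper_width: 0.0136
finger_force: 55.0
gauge in tube [1.8 0.4 0.1] (axial,y,perp) ang [-0.1  0.5 -0.1]
t 9.53 pos [ 0.5754 -0.1926  0.1489] F [22.8  8.2  4.1] w 0.0136 ff 55.0 j [-0.58  0.5   1.98  0.97  0.45 -0.07]
linear [-1.7, -0.3, 0.3] twist [0.1, -0.5, 0.1]
crop0 153 156
-0.125 (536, 322)
-0.055 (408, 300)
0 (298, 282)
0.041 (212, 267)
-0.14 13 [-0.1355 -0.004  -0.003 ]
-0.13 16 [-0.1251 -0.0031 -0.0027]
-0.12 18 [-0.1151 -0.004   0.0014]
-0.11 24 [-0.1049 -0.0038  0.0019]
-0.1 31 [-0.0952 -0.0038  0.0066]
-0.09 18 [-0.0847 -0.004   0.0024]
-0.08 24 [-0.077  -0.0038  0.0029]
-0.07 12 [-0.0666 -0.0041 -0.002 ]
-0.06 26 [-0.0517 -0.0059 -0.0013]
-0.05 27 [-0.0474 -0.0039 -0.0007]
-0.04 17 [-0.0343 -0.0039  0.0006]
-0.03 10 [-0.0243 -0.0038 -0.0012]
```

View pics/seated.png

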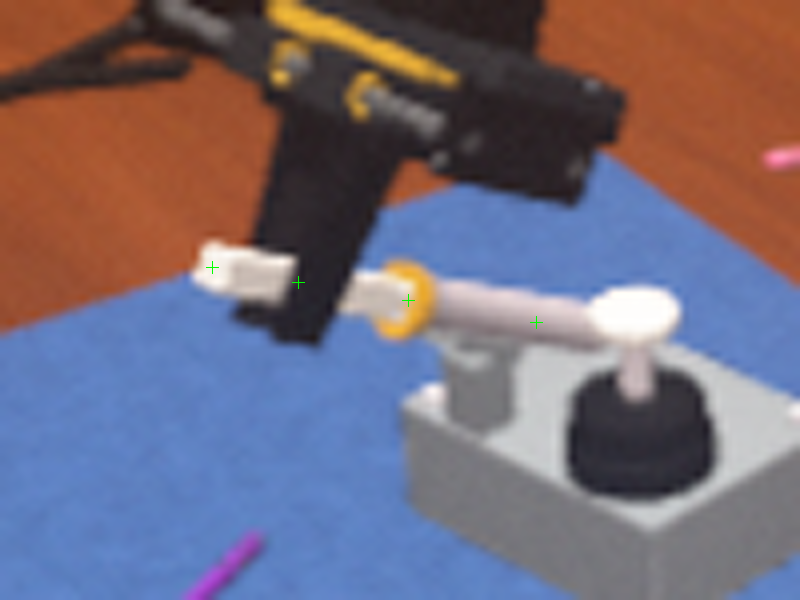

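The collar at (408,300) sits flush on the mouth with no gap, and the axial force is about 22 N. Drawing it out along the axis.

```bash
python3 -m handwheel '{"linear":[[6,0,0],[18,0,0],[33,0,0],[48,0,0],[63,0,0]],"twist":[[0,0,0],[0,0,0],[0,0,0],[0,0,0],[0,0,0]],"hand":[5,5,5,5,5]}'; python3 ins.py .125
```

```text
time_s: 10.05
eef_pos: [0.6259, -0.1811, 0.1785]
orientation: [-0.027, 0.96, 0.104, 0.258]
force: [-1.0, -0.3, -2.6]
gripper_width: 0.0135
finger_force: 55.0
gauge in tube [61.5 -0.1  0. ] (axial,y,perp) ang [-0.   0.1 -0.1]
t 10.05 pos [ 0.6259 -0.1811  0.1785] F [-1.  -0.3 -2.6] w 0.0135 ff 55.0 j [-0.51  0.5   1.85  0.76  0.5   0.22]
linear [63.5, 0.3, 0.2] twist [0.0, -0.1, 0.1]
```

```bash
python3 -m handwheel '{"linear":[[14,0,0],[28,0,0],[42,0,0],[55,0,0],[63,0,0]],"twist":[[0,0,0],[0,0,0],[0,0,0],[0,0,0],[0,0,0]],"hand":[5,5,5,5,5]}'>/dev/null; python3 ins.py .12; python3 -c "
from h import *
go([.65,-.05,.25],ori(0))
L=np.array([.4215,.2965,.14]);y=-.1
go(L+.125*np.array([np.cos(y),np.sin(y),0]),ori(y),True)"
```

```text
gauge in tube [ 1.251e+02 -2.000e-01 -1.000e-01] (axial,y,perp) ang [-0.1  0.2 -0.1]
t 10.47 pos [ 0.6796 -0.1694  0.2105] F [ 0.1  0.2 -2.2] w 0.0134 ff 55.0 j [-0.45  0.51  1.71  0.61  0.57  0.45]
linear [-5.1, 0.3, 0.3] twist [0.1, -0.2, 0.1]
t 10.47 pos [ 0.6796 -0.1694  0.2105] F [ 0.1  0.2 -2.2] w 0.0134 ff 55.0 j [-0.45  0.51  1.71  0.61  0.57  0.45]
linear [17.0, -122.9, -36.1] twist [-3.1, -30.1, 12.1]
t 10.47 pos [ 0.6796 -0.1694  0.2105] F [ 0.1  0.2 -2.2] w 0.0134 ff 55.0 j [-0.45  0.51  1.71  0.61  0.57  0.45]
linear [-61.2, -471.6, 37.9] twist [-4.6, -29.9, 17.7]
```

```bash
python3 -m handwheel '{"linear":[[4,-25,-8],[7,-50,-15],[10,-75,-22],[14,-100,-30],[17,-123,-36]],"twist":[[-0.6,-6,2.4],[-1.2,-12,4.8],[-1.9,-18,7.3],[-2.5,-24,9.7],[-3.1,-30.1,12.1]],"hand":[5,5,5,5,5]}'>/dev/null; python3 -c "
from h import *
y=-.1
go([.65,.25,.17],ori(y),True)"
```

```text
t 10.88 pos [ 0.6482 -0.0493  0.2508] F [ 1.5  0.6 -2.3] w 0.0139 ff 55.0 j [-0.19  0.49  1.53  0.03  1.04  1.34]
linear [5.1, -298.4, 77.9] twist [-0.8, -4.7, 7.6]
```

```bash
python3 -m handwheel '{"linear":[[5,-40,10],[5,-80,20],[5,-120,30],[5,-160,40],[5,-200,50]],"twist":[[-0.4,-2.5,3],[-0.8,-4.7,7.6],[-0.8,-4.7,7.6],[-0.8,-4.7,7.6],[-0.8,-4.7,7.6]],"hand":[5,5,5,5,5]}'>/dev/null; python3 -c "
from h import *
y=-.1
go([.65,.25,.15],ori(y),True)"
```

```text
t 11.3 pos [0.6508 0.1527 0.2015] F [ 0.5 -0.6 -1.6] w 0.0135 ff 55.0 j [0.13 0.59 1.49 0.   1.06 1.8 ]
linear [-10.3, -96.6, 45.8] twist [-0.2, -0.2, 0.2]
```

```bash
python3 -m handwheel '{"linear":[[-2,-30,15],[-5,-60,30],[-10,-85,40],[-10,-96,46],[-10,-96,46]],"twist":[[0,0,0],[0,0,0],[0,0,0],[0,0,0],[0,0,0]],"hand":[5,5,5,5,5]}'>/dev/null; python3 -c "
from h import *
L=np.array([.4215,.2965,.15]);y=-.1
go(L+.125*np.array([np.cos(y),np.sin(y),0]),ori(y),True)"; python3 look.py held2
```

```text
t 11.72 pos [0.6497 0.2496 0.1547] F [ 1.3 -0.6 -2.1] w 0.0137 ff 55.0 j [0.27 0.67 1.45 0.   1.01 1.93]
linear [-106.6, -24.6, -1.4] twist [-0.2, -0.1, 0.4]
crop0 236 240
-0.125 (632, 215)
-0.055 (407, 305)
0 (220, 379)
0.041 (75, 438)
-0.13 9 [-0.1221 -0.0006 -0.0026]
-0.12 16 [-0.1155 -0.0004 -0.0028]
-0.11 19 [-0.1043 -0.0014 -0.003 ]
-0.1 4 [-0.0978 -0.0006 -0.0038]
```

View pics/held2.png

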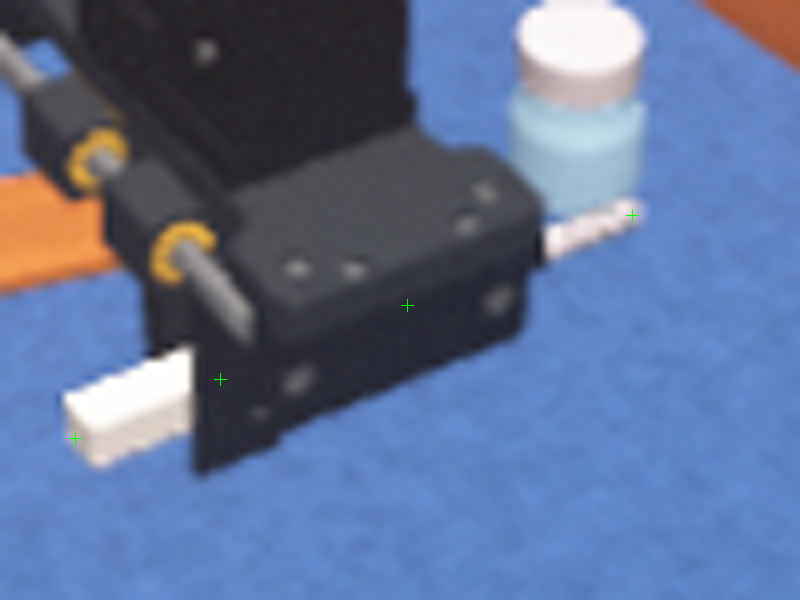

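The tip is still on its predicted mark (632,215), so the rod has not slipped. Sliding it in under the lens.

```bash
python3 -m handwheel '{"linear":[[-20,-10,-1],[-42,-20,-1],[-65,-25,-1],[-88,-25,-1],[-106,-25,-1]],"twist":[[0,0,0],[0,0,0],[0,0,0],[0,0,0],[0,0,0]],"hand":[5,5,5,5,5]}';python3 -m handwheel '{"linear":[[0,0,0],[0,0,0],[0,0,0],[0,0,0],[0,0,0]],"twist":[[0,0,0],[0,0,0],[0,0,0],[0,0,0],[0,0,0]],"hand":[5,5,5,5,5]}'; python3 - <<'E'
from h import *
from rig import viewer,env
L=np.array([.4215,.2965,.215]);y=-.1
go(L-[0,0,.065]+.125*np.array([np.cos(y),np.sin(y),0]),ori(y),True)
s=env.get_state();Q=quat(s['orientation']);tp=s['eef_pos']+Q.apply([-.125,0,.006]);print('tip-L',((tp-L)*1000).round(1),'vel',abs(s['joint_vel']).max(),'slope',np.degrees(np.arcsin(Q.apply([1,0,0])[2])))
out=[]
for n in('scene','top'):
    c=viewer.camera(n);x0,y0=(proj(c,L)[0]-[40,40]).astype(int);x0=max(x0,0)
    im=cv2.resize(c['image'][y0:y0+80,x0:x0+80,::-1],(400,400),interpolation=cv2.INTER_CUBIC)
    for p,col in((L,(0,0,255)),(tp,(0,255,0))):
        u=tuple(int(v) for v in (proj(c,p)[0]-[x0,y0]+.5)*5);cv2.drawMarker(im,u,col,0,10,1);print(n,u)
    out.append(im)
cv2.imwrite('pics/end.png',np.hstack(out))
E
```

```text
time_s: 12.23
eef_pos: [0.5465, 0.2812, 0.1581]
orientation: [-0.002, 0.999, -0.049, 0.002]
force: [0.9, -0.4, -1.7]
gripper_width: 0.0137
finger_force: 55.0
time_s: 12.65
eef_pos: [0.5484, 0.2818, 0.1571]
orientation: [-0.002, 0.999, -0.049, 0.002]
force: [-0.1, -0.3, -1.8]
gripper_width: 0.0133
finger_force: 55.0
t 12.65 pos [0.5484 0.2818 0.1571] F [-0.1 -0.3 -1.8] w 0.0133 ff 55.0 j [0.37 0.57 1.67 0.   0.9  2.03]
linear [-2.7, -2.0, 1.1] twist [-0.2, -0.2, 0.1]
tip-L [  2.5  -2.5 -64.4] vel 0.006473696970218027 slope 0.24284262008156549
scene (203, 207)
scene (179, 330)
top (204, 203)
top (231, 210)
```

View pics/end.png

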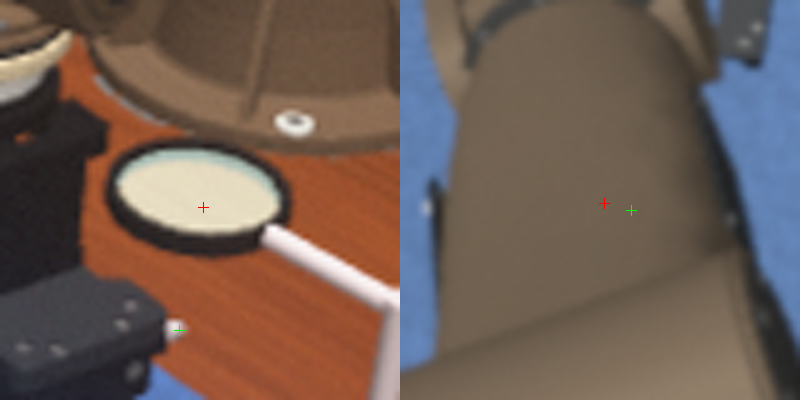

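The tip (179,330) is on its predicted mark, about 64 mm below the ring and 3.5 mm off centre. The gripper is clear of the magnifier, the rod is still and level to 0.2°.

```bash
python3 -c "
from rig import env
print(env.finish_job())"
```

```text
the job is handed in; nothing more can be done
None
```

I handed the job in at 12.7 s, but the interface returned no verdict: the plunger went to its stop and sprang back, the gauge was seated in the tube and drawn out, and it is now held still and level with its tip measured about 64 mm below the lens and 3.5 mm off centre.

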